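Tip washed mill jars and balls onto the drain grate and lay the jars out

TASK

Raise the blue handle of the hinged rinse basket to tip its whole load through the spout onto the grate, slowly enough that nothing jumps off, so the red grinding balls drop through into the sump and the two jars stay on top. Let the basket gently back down to level, then pick the two jars off the grate and leave both resting on the floor of the green tray. Do not disturb the tube rack, scanner or the brush in the orange tray.

Things in the scene. Friction and masses are not known exactly. Their poses are not given: they have to be found in the camera images.
- station: Fixed drain station: rectangular steel sump, 304 (x) x 204 (y) mm outside, walls 6 mm, with a grate, and on its +y side a frame carrying the hinged basket. Origin: centre of the sump's underside, on the counter. z up; +y points from the sump to the basket and its handle. The walls on its -x, +x and -y sides end 68 mm above the counter, that is 12 mm above the grate; the +y wall, under the basket's lip, ends at 96 mm. The sump floor is 4 mm above the counter.
- grate (a point): Centre of the top of the grate, 56 mm above the counter; axes as station. The grate is 292 (x) x 192 (y) mm, of crossing 8 mm round bars, with openings 35 (x) x 32 (y) mm: balls fall through, jars do not.
- basket (a joint): Tilt of the rinse basket in rad: 0 = level (its stop), up to 1.6 = stood on end over the grate. It turns about the hinge line along the station's x axis through basket_hinge, +y end rising. Light hinge with hardly any friction; basket 0.45 kg, so it falls back by its own weight if let go. The load starts to slide out at around 0.6 rad; only near 1.4 rad, floor almost upright, is it sure to be all out.
- basket_hinge (a point): Middle of the hinge line at the lip of the basket's open spout end, at station (0, 94, 104) mm, so 48 mm above the grate. The point turns with the basket; at joint 0 its axes equal the station's. From here the basket's floor runs 175 mm to +y; it is 240 mm wide inside, with 40 mm high mesh walls, a blue divider 30 mm high and 30 mm wide down its middle making two lanes, a spout mouth as wide as the basket, and a 5 mm sloped sill at the lip.
- basket_handle (a point): Middle of the basket's blue handle bar: 12 mm thick, 110 mm long, along the station's x axis, held at its two ends. In the basket it lies 210 mm in +y from and 70 mm above the hinge line (so 174 mm above the counter when level), 31 mm outside the end wall and 30 mm higher than the wall's rim: it can be pinched from above and it turns in the fingers as the basket tilts.
- green_tray: Fixed green tray, where the jars must end: 180 (its x) x 150 (its y) x 20 mm, walls and floor 4 mm. Origin: centre of its underside on the counter.
- orange_tray: Fixed orange tray of the same size as the green one, holding a brush; not to be used. Origin: centre of its underside.
- brush: Cleaning brush, 130 mm long, lying in the orange tray: leave it alone.
- tube_rack: White rack with capped tubes, 60 x 150 mm, 72 mm tall, beyond the station: leave it alone. Origin: centre of its underside.
- scanner: Black barcode scanner on a foot, about 95 x 60 mm, 60 mm tall, beyond the station: leave it alone. Origin: under its middle.
- jar_blue: White square-section grinding jar with a square blue snap lid, a plain block 50 x 78 x 50 mm with the lid (the lid is the last 12 mm), 0.12 to 0.24 kg. Starts lying in the basket's -x lane, lid away from the spout. Its y runs along its 78 mm length to the lid; x and z are square to its flat sides; at the start z is up and the origin is at the middle of the side it lies on.
- jar_blue_center (a point): Middle of the blue-lidded jar, 25 mm from its origin along its z; same axes as the jar. After tipping the jar may lie on any side, stand on either end, or now and then lean askew with a corner dipped in an opening of the grate.
- jar_yellow: White square-section grinding jar with a square yellow snap lid, a plain block 50 x 78 x 50 mm with the lid (the lid is the last 12 mm), 0.12 to 0.24 kg. Starts lying in the basket's +x lane, lid away from the spout. Its y runs along its 78 mm length to the lid; x and z are square to its flat sides; at the start z is up and the origin is at the middle of the side it lies on.
- jar_yellow_center (a point): Middle of the yellow-lidded jar, 25 mm from its origin along its z; same axes as the jar. After tipping the jar may lie on any side, stand on either end, or now and then lean askew with a corner dipped in an opening of the grate.
- ball0_center (a point): Centre of a red grinding ball, 28 mm across, 50 g; starts in the basket, in front of the jars.
- ball1_center (a point): Centre of a red grinding ball, 28 mm across, 50 g; starts in the basket, in front of the jars.
- ball2_center (a point): Centre of a red grinding ball, 28 mm across, 50 g; starts in the basket, in front of the jars.
- ball3_center (a point): Centre of a red grinding ball, 28 mm across, 50 g; starts in the basket, in front of the jars.
Not all that is in view belongs to the job. What is shaped like the jar_blue but pink is not meant.

How it is judged:
By the outcome, as a careful person would: the job done as asked, in the order asked, and still so for the second after the job is handed in, with the robot touching nothing.
It also fails if it takes over 70 s, if anything falls off the work surface, if the arm or the gripper's body presses on something with over 40 N, if the wrist force passes 120 N, or if a joint passes its speed limit or range.

ROBOT

A 6-joint arm with a two-finger parallel gripper is mounted at the origin on the work surface. World frame = base frame: x ahead of the robot, y to its left, z up, the work surface at z = 0. Lengths are in mm, angles in rad, forces in N, time in s.
With the tool pointing down it reaches from about 275 to 750 mm from the base axis. Payload 10.2 kg.
Tool frame: the origin (TCP) lies on the centre line of the jaws, within the pads' length; the fingertips stand 8 mm ahead of it and the grasp point (between the pads) lies 11 mm behind it; x points along the fingers, y is the direction in which the jaws open and shut, and the axes are right-handed (so a half turn about x gives the same grasp; the last joint's range is limited). The gripper opens to 85 mm and grips with 20 to 120 N. Pads are 22 mm wide; open, the fingers measure 114 mm over their backs; the gripper's body (76 mm by 85 mm) begins 54 mm behind the grasp point. The pads swing forward as they close: fully open they stand 13 mm farther back than shut.
Start: joints at [1.006, 0.313, 1.498, -0, 1.331, -0.223], TCP at [175.984, 494.632, 239.294] pointing down, gripper open.
Joint ranges: [-2.94, 2.94], [-0.97, 2.17], [0.19, 2.56], [-1.23, 4.37], [0.02, 3.11], [-2.88, 2.88]. Speed limits (rad/s): [2.39, 2.39, 3.01, 3.14, 3.14, 3.14].

INTERFACE

Orientations are given as a unit quaternion [w, x, y, z].
In Python, from rig import ctrl, vision, workorder gives the robot as it stands. The module is installed in compiled form; this text tells all that it offers.
- The arm moves only by the shell command python3 -m jog 'ROWS' [OPENING] [FORCE]. ROWS is JSON, a list that holds one entry, the list of rows, each a list of 6 numbers: the shift along the tool's x, y, z in m, then the turn, a rotation vector about the tool's x, y, z in rad. A call has 1 to 12 rows; each row shifts and turns the commanded pose from where the row before left it, along the tool's axes as they then stand; what a row does not reach is not made up. A row lasts 1/8 s, in which the tool goes at most 62.5 mm and 10.7 degrees, less where a joint would pass 70% of its speed; a pose out of reach is approached as far as the arm can. A call is refused whole if a number of a shift passes 0.0625 or a number of a turn 0.188, either way. A call with a gripper value outside its range is refused whole. OPENING is the closure in counts, from 0 (fully open) to 255 (shut), set as the call begins (- or left out, the last holds). The fingers move at their own pace and stop on an object; FORCE is the grip in N (left out, the last holds). Time passes only in rows, so rows that do not move let the fingers close. It gives the time, the measured TCP pose, the force and the opening at its end, in the units of the state.
- ctrl.sense(): the state, without advancing time (a new reading comes with each control period).
- vision.capture(name): name is "scene" or "top" or "wrist"; returns a dict with "image" (384x512x3 uint8, red, green, blue), "mtx" (3x3 intrinsics, pixels), "R" (3x3) and "t" (3): a world point X has camera coordinates R X + t; the wrist camera has in their place "hand_eye" (4x4, takes a point from camera to tool coordinates, whose origin is the TCP and whose axes are the tool frame's). Camera axes: x right, y down, z forward; pixel columns grow to the right and rows downward; lengths in mm; the calibration is good to about 2 mm. A picture is of the moment at which its call begins: read the wrist's pose just before it. There is no depth.
- workorder.finish_job(): hands the job in, once; it reports no verdict.
The state is a dict: "time_s": time; "joints": joint angles; "dq": joint speeds; "tau": joint torques, N m; "eef_pos": TCP position; "ee_rot": TCP orientation; "force": force on the tool from outside, world axes, zero at the start; "wrist_torque": the same for the moment, N m; "grip_width": opening from 0.0 (shut) to 1.0 (fully open).
Only numpy, scipy, OpenCV 4.12 (cv2) and the standard library are available. Lean on these libraries where they do the work, as an engineer would, in place of code of your own. Each camera call takes 0.05 s, during which the arm holds its last target.

## Working session

There is one attempt and no reset: what is moved stays moved. The work goes in short steps, Python scripts to look and compute and a shell command to move; the robot and the scene stay as the last step left them, time stands still between calls to the robot, and variables do not carry over. Pictures are saved under pics/ and viewed, and the job is handed in when it is done.

```bash
mkdir -p pics; ls; python3 - <<'E'
from rig import ctrl, vision
import cv2,numpy as np
s=ctrl.sense(); print(s)
for n in ("scene","top","wrist"):
    c=vision.capture(n); cv2.imwrite(f"pics/{n}0.png",cv2.resize(c["image"][:,:,::-1],(800,600),interpolation=cv2.INTER_CUBIC))
    print(n,{k:np.round(v,3).tolist() for k,v in c.items() if k!="image"})
E
```

```text
pics
{'time_s': 0.0, 'joints': array([ 1.00559552e+00,  3.13492478e-01,  1.49841831e+00,  5.72604214e-06,
        1.33098614e+00, -2.23408633e-01]), 'dq': array([ 1.04605314e-03, -6.27698647e-05,  1.26436765e-03, -1.59685406e-03,
        1.33736737e-03, -7.28968405e-04]), 'tau': array([ 5.19761215e-04, -4.12272584e+01, -2.59742635e+01, -2.00844247e-04,
        4.17146759e-03, -1.29370724e-05]), 'eef_pos': array([175.85295542, 494.42323577, 238.72039441]), 'ee_rot': array([ 0.696627  ,  0.11982989,  0.69698493, -0.12067987]), 'force': array([-0.00949307,  0.23961289,  0.41534255]), 'wrist_torque': array([ 0.02197957, -0.06811116, -0.00759008]), 'grip_width': 0.9990820196730101}
scene {'mtx': [[365.68, 0.0, 258.999], [0.0, 365.68, 188.997], [0.0, 0.0, 1.0]], 'R': [[-0.198, 0.98, 0.024], [0.612, 0.142, -0.778], [-0.766, -0.139, -0.628]], 't': [103.391, -245.863, 1492.818]}
top {'mtx': [[434.824, 0.0, 258.718], [0.0, 434.824, 192.998], [0.0, 0.0, 1.0]], 'R': [[0.013, -1.0, 0.012], [-0.989, -0.015, -0.146], [0.146, -0.009, -0.989]], 't': [9.073, 594.06, 1040.872]}
wrist {'mtx': [[328.236, 0.0, 247.483], [0.0, 328.236, 191.03], [0.0, 0.0, 1.0]], 'hand_eye': [[0.0, -0.292, 0.956, -134.24], [1.0, -0.0, -0.0, -0.533], [0.0, 0.956, 0.292, -74.407], [0.0, 0.0, 0.0, 1.0]]}
```

View pics/scene0.png

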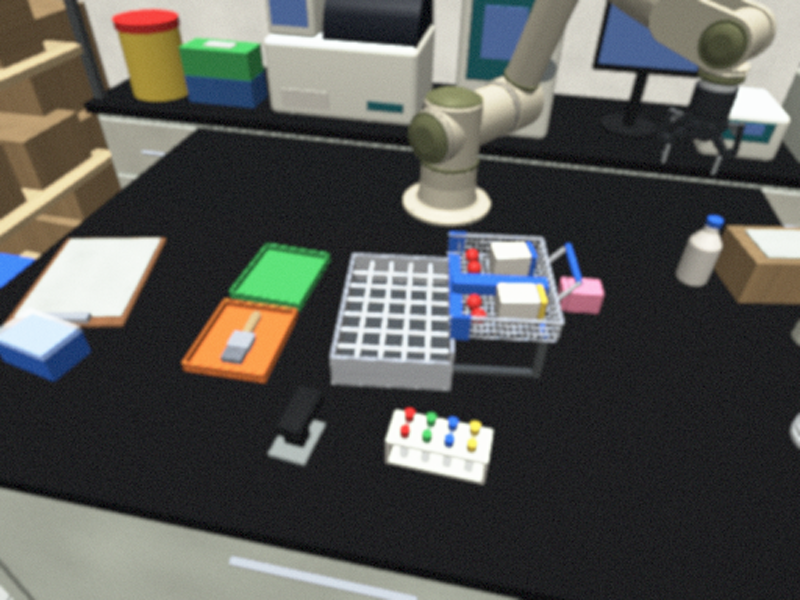

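View pics/top0.png

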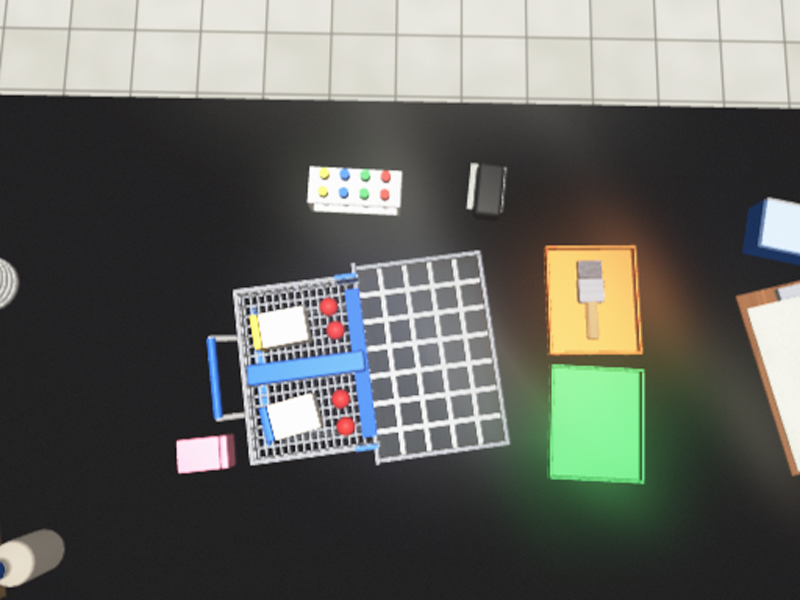

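View pics/wrist0.png

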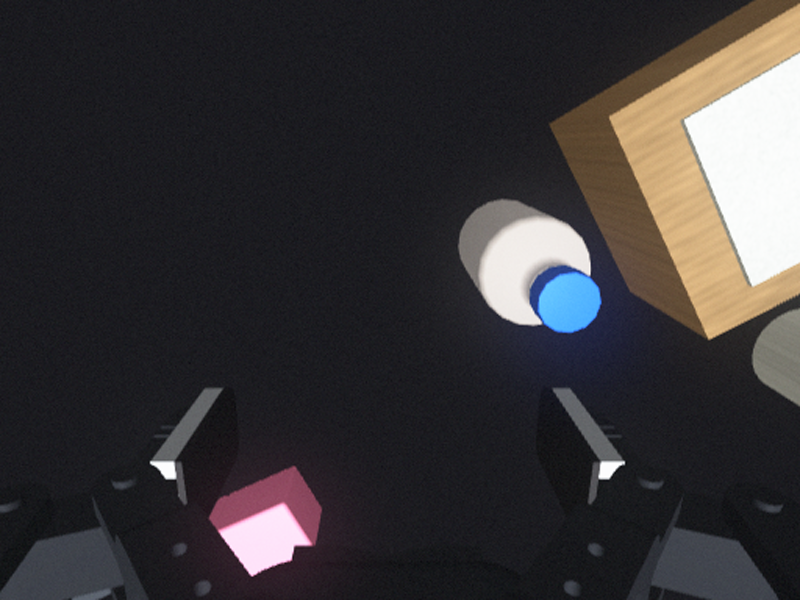

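The top view shows the basket with its handle at (215,378), the white jars at (284,327, yellow lid) and (293,416, blue lid), and the balls. The grate is centred near (430,355). The green tray is at (597,424), the orange tray with the brush at (594,300), and the pink decoy block at (205,454). I'll enlarge for exact pixels.

```bash
python3 - <<'E'
import cv2
from rig import vision
im=vision.capture("top")["image"][:,:,::-1]
cv2.imwrite("pics/topA.png",cv2.resize(im[155:305,125:335],(798,570),interpolation=cv2.INTER_CUBIC))
cv2.imwrite("pics/topB.png",cv2.resize(im[150:315,335:425],(327,600),interpolation=cv2.INTER_CUBIC))
E
```

```text
(no output)
```

View pics/topA.png

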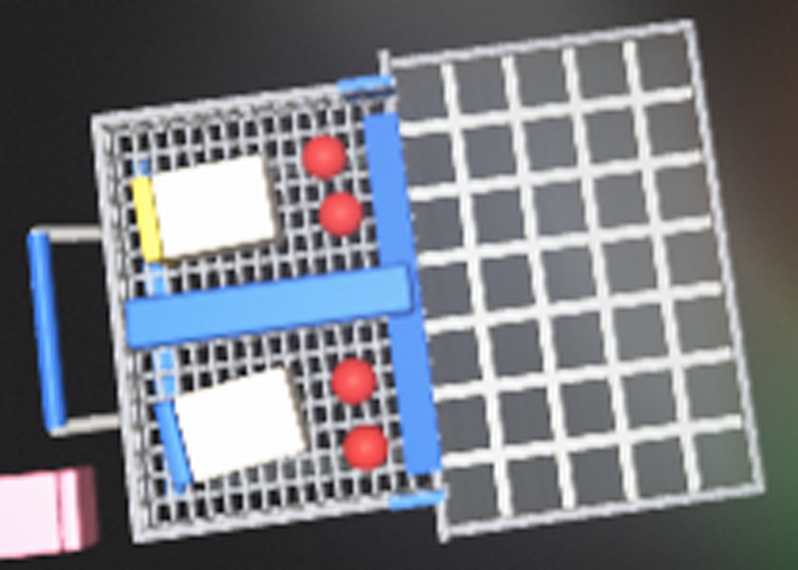

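View pics/topB.png

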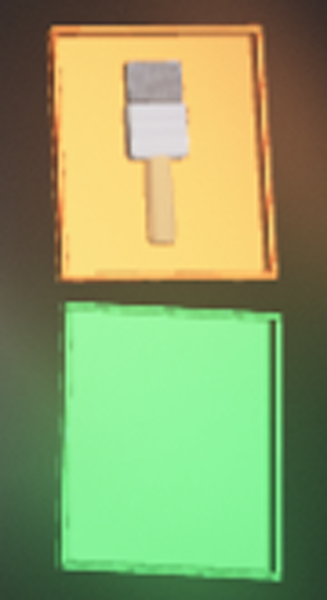

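```bash
cat > h.py <<'E'
import numpy as np, cv2
from rig import ctrl, vision
from scipy.spatial.transform import Rotation as Ro
def proj(c,X):
    X=np.atleast_2d(X); p=(c["R"]@X.T).T+np.asarray(c["t"]); p=(c["mtx"]@p.T).T; return p[:,:2]/p[:,2:]
def ray(c,uv,z):
    K=np.asarray(c["mtx"]);R=np.asarray(c["R"]);t=np.asarray(c["t"])
    d=R.T@np.linalg.solve(K,[uv[0],uv[1],1]); o=-R.T@t
    return o+d*(z-o[2])/d[2]
def Rq(q): return Ro.from_quat([q[1],q[2],q[3],q[0]])
def wcam(c,s):
    T=np.eye(4);T[:3,:3]=Rq(s["ee_rot"]).as_matrix();T[:3,3]=s["eef_pos"]
    M=np.linalg.inv(T@np.asarray(c["hand_eye"])); return {**c,"R":M[:3,:3],"t":M[:3,3]}
E
python3 - <<'E'
from h import *
from scipy.optimize import least_squares
c=vision.capture("top")
A=lambda u,v:np.array([125+(u+.5)/3.8-.5,155+(v+.5)/3.8-.5])
obs=[((152,-102,68),A(692,22)),((-152,-102,68),A(763,492)),((55,304,174),A(38,232)),((-55,304,174),A(57,430)),((146,-96,68),A(692,22)+[-1,1])]
obs=obs[:4]
def f(p):
    Rz=Ro.from_euler('z',p[2]).as_matrix()
    return np.concatenate([proj(c,Rz@np.array(X)+[p[0],p[1],0])[0]-uv for X,uv in obs])
r=least_squares(f,[400,0,0]);print(r.x,r.fun.round(2))
Rz=Ro.from_euler('z',r.x[2]).as_matrix();o=np.array([*r.x[:2],0])
for n,P in dict(handle=(0,304,174),hinge=(0,94,104),grate=(0,0,56)).items():print(n,Rz@P+o)
B=lambda u,v:np.array([335+(u+.5)/3.636-.5,150+(v+.5)/3.636-.5])
print([ray(c,B(*p),20).round(0) for p in ((64,303),(282,313),(280,580),(62,570))])
print([ray(c,B(*p),20).round(0) for p in ((50,25),(262,27),(277,278),(57,279))])
s=ctrl.sense();print(Rq(s["ee_rot"]).as_matrix().round(3),s["time_s"])
# scene check
c2=vision.capture("scene");im=c2["image"][:,:,::-1].copy();im=cv2.resize(im,(800,600))
for P in [(152,-102,68),(-152,-102,68),(55,304,174),(-55,304,174),(0,94,104),(0,0,56),(152,-102,0),(120,269,144),(-120,269,144)]:
    u=proj(c2,Rz@np.array(P)+o)[0]*800/512; cv2.circle(im,tuple(int(x) for x in u),2,(0,255,255),-1)
cv2.imwrite("pics/chk.png",im[220:420,150:650])
cv2.imwrite("pics/chk.png",cv2.resize(im[200:420,300:640],(800,518)))
E
```

```text
[ 5.09325546e+02 -2.13627384e+01  1.45727255e-01] [ 0.25 -0.47  0.54  0.36 -0.2   0.55 -0.51 -0.51]
handle [465.18109371 279.41503226 174.        ]
hinge [495.67561666  71.64091436 104.        ]
grate [509.32554598 -21.36273841  56.        ]
[array([ 499., -220.,   20.]), array([ 494., -371.,   20.]), array([ 314., -363.,   20.]), array([ 319., -215.,   20.])]
[array([ 696., -213.,   20.]), array([ 697., -365.,   20.]), array([ 519., -369.,   20.]), array([ 516., -215.,   20.])]
[[-0.     0.335  0.942]
 [-0.     0.942 -0.335]
 [-1.    -0.    -0.   ]] 0.25
```

View pics/chk.png

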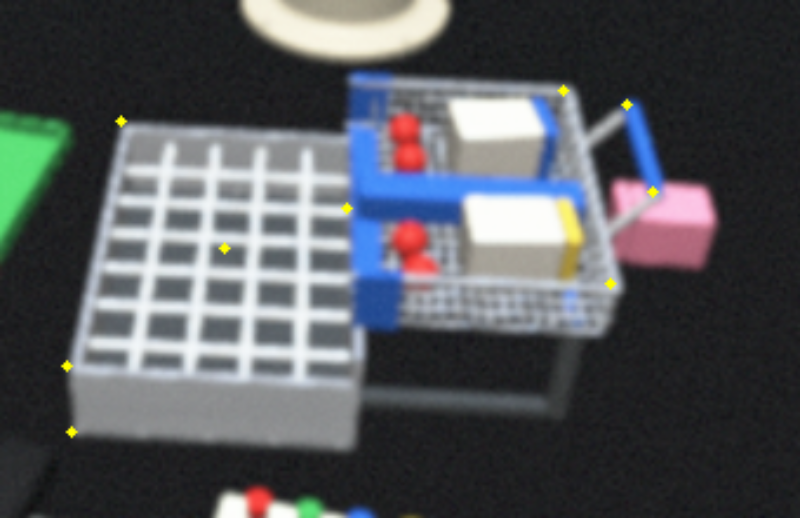

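```bash
python3 -m jog '[[[0,0,0,-0.163,0,0],[0,0,0,-0.163,0,0],[0,0,0,-0.162,0,0],[0,-0.0318,0.0318,0,0,0],[0,-0.0318,0.0318,0,0,0],[0,-0.0318,0.0318,0,0,0],[0,-0.0318,0.0318,0,0,0],[0,-0.0318,0.0318,0,0,0],[0,-0.0318,0.0318,0,0,0],[0,-0.0318,0.0318,0,0,0],[0,-0.0318,0.0318,0,0,0]]]' 135 40
python3 - <<'E'
from h import *
s=ctrl.sense();c=wcam(vision.capture("wrist"),s)
print(s["eef_pos"],Rq(s["ee_rot"]).as_matrix().round(3),s["grip_width"],s["joints"].round(2))
cv2.imwrite("pics/w1.png",cv2.resize(c["image"][:,:,::-1],(800,600)))
E
```

```text
time_s: 1.68
eef_pos: [465.8, 279.0, 239.3]
ee_rot: [0.705, -0.052, 0.705, 0.052]
force: [0.2, 0.9, -0.4]
grip_width: 0.477
[465.80403664 278.95141385 239.27785575] [[-0.    -0.146  0.989]
 [ 0.     0.989  0.146]
 [-1.     0.    -0.   ]] 0.4766269233291044 [ 0.32  0.35  1.44  0.    1.35 -1.39]
```

View pics/w1.png

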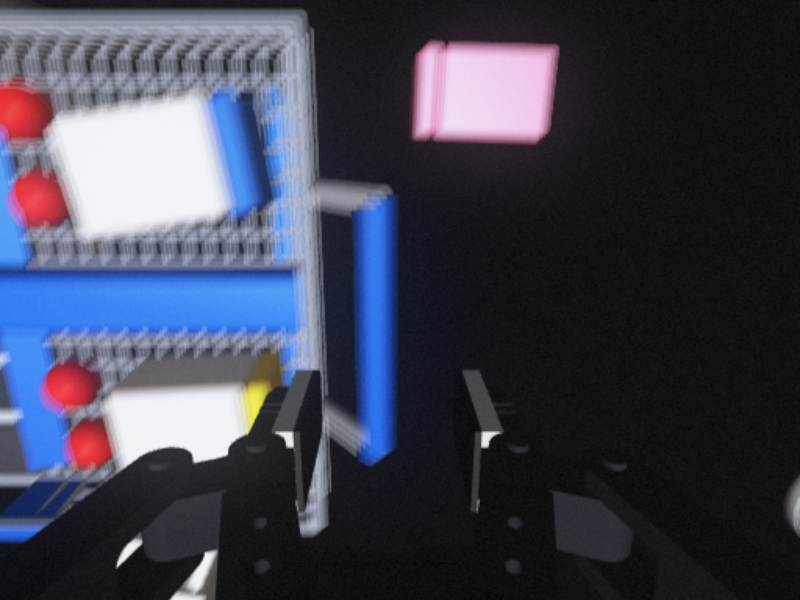

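The wrist view shows the blue bar between (377,198) and (376,458), and the jaws straddling it at (310..470,440). I'll measure it now.

```bash
python3 - <<'E'
from h import *
s=ctrl.sense();c=wcam(vision.capture("wrist"),s)
f=lambda u,v:np.array([(u+.5)*.64-.5,(v+.5)*.64-.5])
a=ray(c,f(376,203),176);b=ray(c,f(376,450),176);m=(a+b)/2
print(a,b,m,np.arctan2(*(b-a)[[1,0]]),Rq(s["ee_rot"]).as_matrix().T@(m-s["eef_pos"]))
cv2.imwrite("pics/w2.png",cv2.resize(c["image"][100:330,120:370,::-1],(750,690))[:600])
E
```

```text
[418.14389879 263.64985946 176.        ] [525.13847364 278.32473345 176.        ] [471.64118621 270.98729645 176.        ] 0.13630485182543758 [62.93467254 -5.10994883  1.48216297]
```

View pics/w2.png

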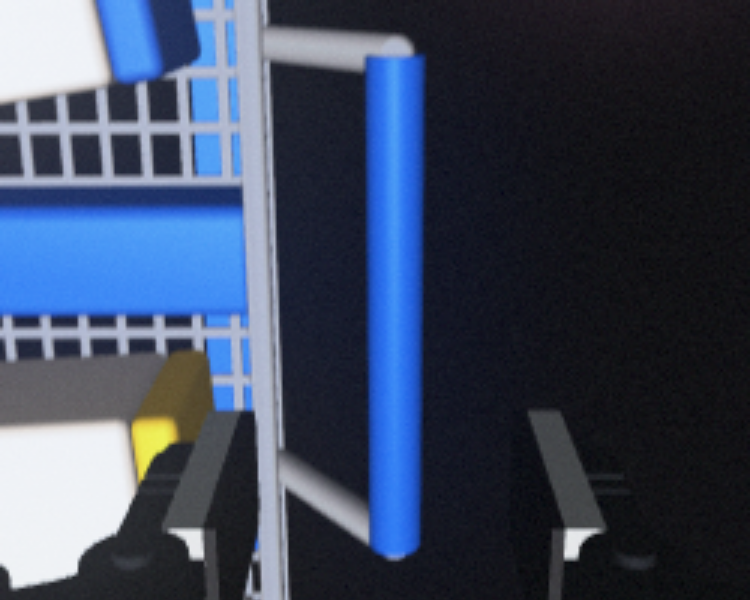

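The arm has settled. The bar now runs from (395,52) to (395,552) in the crop, so I'll redo the measurement.

```bash
python3 - <<'E'
from h import *
s=ctrl.sense();c=wcam(vision.capture("wrist"),s)
f=lambda u,v:np.array([120+(u+.5)/3-.5,100+(v+.5)/3-.5])
for z in (174,177):
  a=ray(c,f(395,55),z);b=ray(c,f(395,552),z);m=(a+b)/2
  print(a,b,m,np.linalg.norm(a-b),np.arctan2(*(b-a)[[1,0]]),Rq(s["ee_rot"]).as_matrix().T@(m-s["eef_pos"]))
print(s["eef_pos"],s["dq"].max())
E
```

```text
[408.49918816 270.77748174 174.        ] [519.84842993 287.08822606 174.        ] [464.17380904 278.9328539  174.        ] 112.53752273415887 0.1454483423645677 [64.78464502  1.87870201 -2.92351092]
[408.27261632 270.71452549 177.        ] [517.94341018 286.77940612 177.        ] [463.10801325 278.7469658  177.        ] 110.84116300166421 0.145448342364568 [61.78460474  1.84352795 -4.00471218]
[467.32331531 277.53523044 238.7862171 ] 0.06695778384804343
```

```bash
python3 -m jog '[[[0.025,0.0015,-0.003,0,0,0],[0.025,0,0,0,0,0],[0.025,0,0,0,0,0],[0,0,0,0,0,0],[0,0,0,0,0,0]]]'
python3 - <<'E'
from h import *
s=ctrl.sense();c=wcam(vision.capture("wrist"),s)
print(s["eef_pos"],s["force"])
cv2.imwrite("pics/w3.png",cv2.resize(c["image"][:,:,::-1],(800,600)))
E
```

```text
time_s: 2.45
eef_pos: [461.6, 281.6, 165.4]
ee_rot: [0.706, -0.052, 0.705, 0.052]
force: [0.2, 0.3, 1.0]
grip_width: 0.473
[461.62127887 281.60999544 165.44699741] [0.17652273 0.29748271 0.9692611 ]
```

View pics/w3.png

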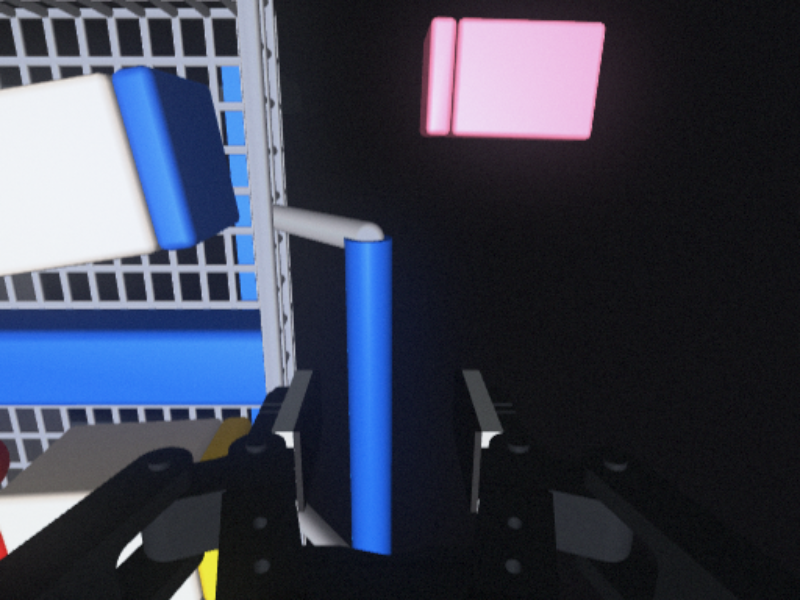

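```bash
python3 -m jog '[[[0.002,-0.005,-0.004,0,0,0],[0,0,0,0,0,0],[0,0,0,0,0,0]]]'
python3 - <<'E'
from h import *
s=ctrl.sense();c=wcam(vision.capture("wrist"),s)
print(s["eef_pos"],s["force"])
cv2.imwrite("pics/w4.png",cv2.resize(c["image"][120:,100:400,::-1],(682,600)))
E
```

```text
time_s: 2.88
eef_pos: [458.4, 275.5, 162.5]
ee_rot: [0.705, -0.052, 0.705, 0.052]
force: [0.6, -0.1, 0.4]
grip_width: 0.467
[458.39463734 275.47025854 162.5355148 ] [ 0.61427128 -0.1013815   0.38696462]
```

View pics/w4.png

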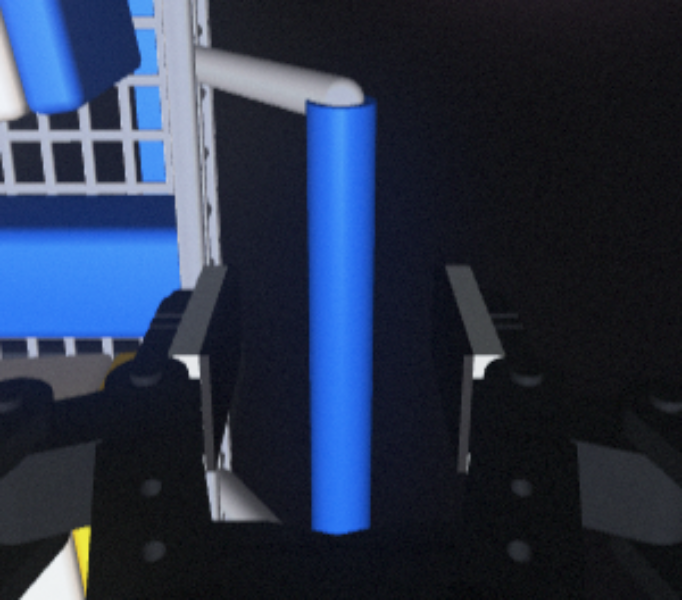

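The bar is centred: it sits at u=340, between the pads at 222 and 450. Closing.

```bash
python3 -m jog '[[[0,0,0,0,0,0],[0,0,0,0,0,0],[0,0,0,0,0,0],[0,0,0,0,0,0],[0,0,0,0,0,0]]]' 255 40
python3 - <<'E'
# handle steps
import numpy as np
r,a0=np.hypot(210,70),np.arctan2(70,210)
for st,n in ((0.04,None),):
  t=np.arange(0,1.49,.04); p=np.c_[-r*np.sin(a0+t),r*np.cos(a0+t)]
  for k in range(len(t)-1): print(round(t[k+1],2),(p[k+1]-p[k]).round(1)/2)
E
```

```text
time_s: 3.55
eef_pos: [458.3, 276.3, 162.5]
ee_rot: [0.705, -0.051, 0.705, 0.052]
force: [-1.4, 4.8, -0.1]
grip_width: 0.126
0.04 [-4.15 -1.5 ]
0.08 [-4.1  -1.65]
0.12 [-4.05 -1.8 ]
0.16 [-3.95 -1.95]
0.2 [-3.9  -2.15]
0.24 [-3.8 -2.3]
0.28 [-3.7  -2.45]
0.32 [-3.6 -2.6]
0.36 [-3.5 -2.7]
0.4 [-3.4  -2.85]
0.44 [-3.25 -3.  ]
0.48 [-3.15 -3.1 ]
0.52 [-3.   -3.25]
0.56 [-2.9  -3.35]
0.6 [-2.75 -3.45]
0.64 [-2.6 -3.6]
0.68 [-2.45 -3.7 ]
0.72 [-2.3 -3.8]
0.76 [-2.15 -3.85]
0.8 [-2.   -3.95]
0.84 [-1.85 -4.05]
0.88 [-1.7 -4.1]
0.92 [-1.5  -4.15]
0.96 [-1.35 -4.2 ]
1.0 [-1.2  -4.25]
1.04 [-1.  -4.3]
1.08 [-0.85 -4.35]
1.12 [-0.65 -4.4 ]
1.16 [-0.5 -4.4]
1.2 [-0.3 -4.4]
1.24 [-0.15 -4.45]
1.28 [ 0.05 -4.45]
1.32 [ 0.25 -4.4 ]
1.36 [ 0.4 -4.4]
1.4 [ 0.6 -4.4]
1.44 [ 0.75 -4.35]
1.48 [ 0.95 -4.35]
```

```bash
python3 -m jog '[[[-0.0041,-0.0015,0,0,0,0],[-0.0042,-0.0015,0,0,0,0],[-0.0041,-0.0016,0,0,0,0],[-0.0041,-0.0017,0,0,0,0],[-0.0041,-0.0018,0,0,0,0],[-0.004,-0.0018,0,0,0,0],[-0.004,-0.0019,0,0,0,0],[-0.0039,-0.002,0,0,0,0],[-0.0039,-0.0021,0,0,0,0],[-0.0039,-0.0022,0,0,0,0],[-0.0038,-0.0023,0,0,0,0],[-0.0038,-0.0023,0,0,0,0]]]'
python3 - <<'E'
from h import *
c=vision.capture("scene")
cv2.imwrite("pics/s1.png",cv2.resize(c["image"][120:280,180:420,::-1],(798,532)))
E
```

```text
time_s: 5.05
eef_pos: [461.5, 254.5, 210.5]
ee_rot: [0.705, -0.051, 0.705, 0.053]
force: [-0.2, 8.6, 0.5]
grip_width: 0.122
```

View pics/s1.png

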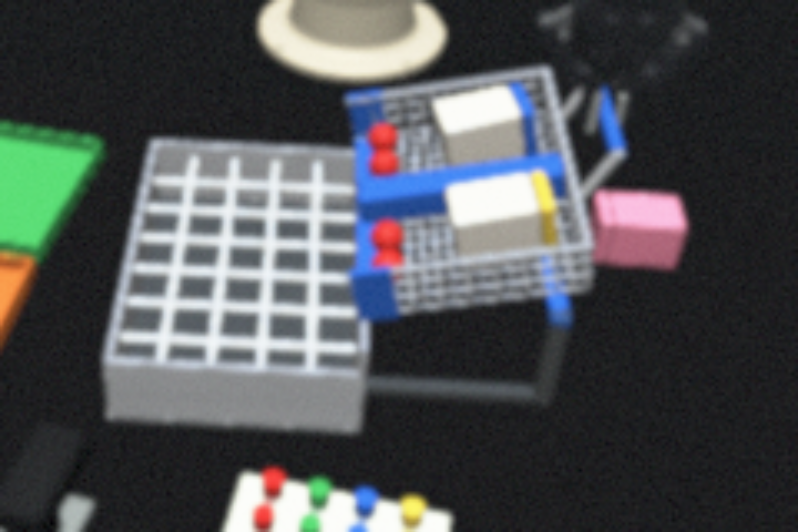

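The basket is tilting. The balls rest at the sill at (385,150) and (387,245), and the jars have not moved. Continuing.

```bash
python3 -m jog '[[[-0.0037,-0.0024,0,0,0,0],[-0.0037,-0.0025,0,0,0,0],[-0.0036,-0.0026,0,0,0,0],[-0.0036,-0.0026,0,0,0,0],[-0.0035,-0.0027,0,0,0,0],[-0.0035,-0.0028,0,0,0,0],[-0.0034,-0.0028,0,0,0,0],[-0.0034,-0.0029,0,0,0,0],[-0.0033,-0.003,0,0,0,0],[-0.0032,-0.003,0,0,0,0],[-0.0032,-0.0031,0,0,0,0],[-0.0031,-0.0031,0,0,0,0]]]'
python3 - <<'E'
from h import *
c=vision.capture("scene")
cv2.imwrite("pics/s2.png",cv2.resize(c["image"][120:280,180:420,::-1],(798,532)))
E
```

```text
time_s: 6.6
eef_pos: [466.3, 222.1, 252.7]
ee_rot: [0.706, -0.05, 0.705, 0.054]
force: [-3.2, 12.7, 7.7]
grip_width: 0.125
```

View pics/s2.png

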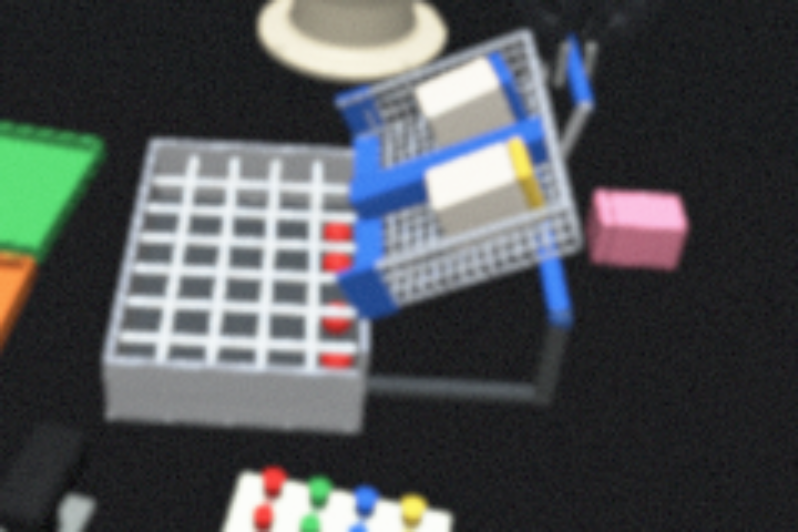

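All four balls have dropped through into the sump, visible at (337,230..360). Next come the jars, and I'll tilt more slowly.

```bash
python3 -m jog '[[[-0.0023,-0.0024,0,0,0,0],[-0.0023,-0.0024,0,0,0,0],[-0.0022,-0.0025,0,0,0,0],[-0.0022,-0.0025,0,0,0,0],[-0.0022,-0.0025,0,0,0,0],[-0.0021,-0.0026,0,0,0,0],[-0.0021,-0.0026,0,0,0,0],[-0.0021,-0.0026,0,0,0,0],[-0.002,-0.0026,0,0,0,0],[-0.002,-0.0027,0,0,0,0],[-0.002,-0.0027,0,0,0,0],[-0.0019,-0.0027,0,0,0,0]]]'
python3 - <<'E'
from h import *
c=vision.capture("scene")
cv2.imwrite("pics/s3.png",cv2.resize(c["image"][120:280,180:420,::-1],(798,532)))
E
```

```text
time_s: 8.15
eef_pos: [470.9, 191.3, 278.6]
ee_rot: [0.706, -0.05, 0.704, 0.054]
force: [-3.7, 10.9, 10.5]
grip_width: 0.126
```

View pics/s3.png

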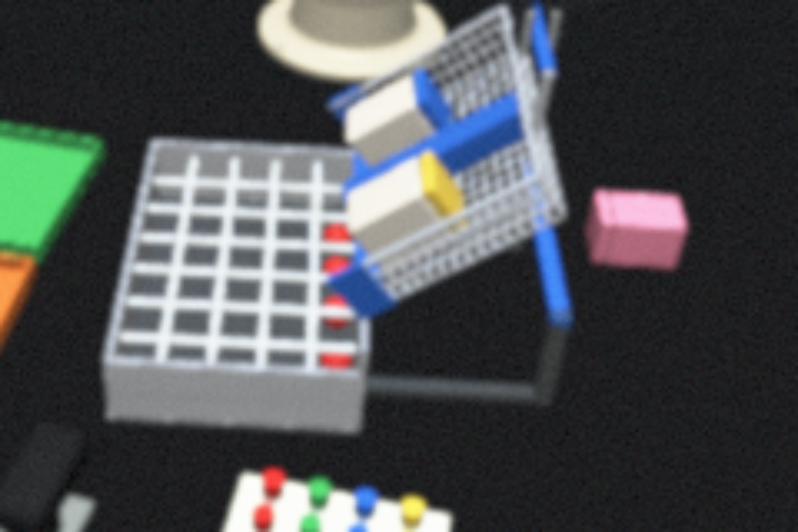

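The jars have slid down to the lip, blue at (385,115) and yellow at (400,200). Continuing slowly.

```bash
python3 -m jog '[[[-0.0019,-0.0027,0,0,0,0],[-0.0018,-0.0028,0,0,0,0],[-0.0018,-0.0028,0,0,0,0],[-0.0018,-0.0028,0,0,0,0],[-0.0017,-0.0029,0,0,0,0],[-0.0017,-0.0029,0,0,0,0],[-0.0016,-0.0029,0,0,0,0],[-0.0016,-0.0029,0,0,0,0],[-0.0015,-0.003,0,0,0,0],[-0.0015,-0.003,0,0,0,0],[-0.0014,-0.003,0,0,0,0],[-0.0014,-0.003,0,0,0,0]]]'
python3 - <<'E'
from h import *
c=vision.capture("scene")
cv2.imwrite("pics/s4.png",cv2.resize(c["image"][120:280,180:420,::-1],(798,532)))
E
```

```text
time_s: 9.7
eef_pos: [476.1, 156.0, 297.5]
ee_rot: [0.706, -0.051, 0.705, 0.053]
force: [-0.8, 6.0, 6.1]
grip_width: 0.122
```

View pics/s4.png

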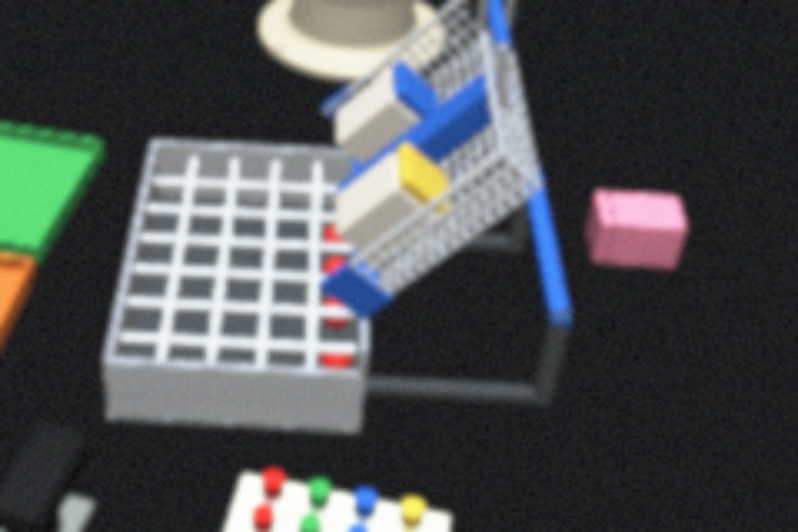

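```bash
python3 -m jog '[[[-0.0018,-0.0041,0,0,0,0],[-0.0017,-0.0041,0,0,0,0],[-0.0016,-0.0041,0,0,0,0],[-0.0015,-0.0042,0,0,0,0],[-0.0014,-0.0042,0,0,0,0],[-0.0013,-0.0042,0,0,0,0],[-0.0012,-0.0042,0,0,0,0],[-0.0012,-0.0043,0,0,0,0],[-0.001,-0.0043,0,0,0,0],[-0.001,-0.0043,0,0,0,0],[-0.0009,-0.0043,0,0,0,0],[-0.0008,-0.0044,0,0,0,0]]]'
python3 - <<'E'
from h import *
c=vision.capture("scene")
cv2.imwrite("pics/s5.png",cv2.resize(c["image"][120:280,180:420,::-1],(798,532)))
E
```

```text
time_s: 11.25
eef_pos: [483.7, 104.7, 312.0]
ee_rot: [0.705, -0.052, 0.705, 0.052]
force: [3.5, 3.8, 4.4]
grip_width: 0.126
```

View pics/s5.png

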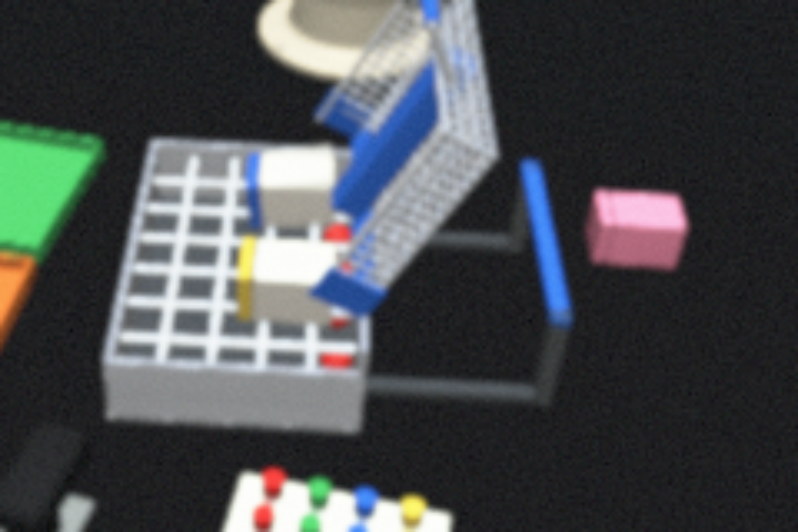

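Both jars tumbled out and lie flat on the grate, with lids facing -y at (253,190) for blue and (245,278) for yellow. The balls are below and the basket is empty, so I'll work out the lowering steps.

```bash
python3 - <<'E'
import numpy as np
r,a0=np.hypot(210,70),np.arctan2(70,210)
t=np.linspace(1.08,0,37); p=np.c_[-r*np.sin(a0+t),r*np.cos(a0+t)].round(1)
d=np.diff(p,axis=0)/1000
for k in range(0,36,12): print(','.join('[%.4f,%.4f,0,0,0,0]'%tuple(x) for x in d[k:k+12]),t[k+12])
E
```

```text
[0.0012,0.0066,0,0,0,0],[0.0014,0.0065,0,0,0,0],[0.0016,0.0064,0,0,0,0],[0.0018,0.0064,0,0,0,0],[0.0020,0.0063,0,0,0,0],[0.0022,0.0063,0,0,0,0],[0.0024,0.0062,0,0,0,0],[0.0025,0.0061,0,0,0,0],[0.0027,0.0061,0,0,0,0],[0.0029,0.0060,0,0,0,0],[0.0031,0.0058,0,0,0,0],[0.0033,0.0058,0,0,0,0] 0.72
[0.0034,0.0057,0,0,0,0],[0.0036,0.0056,0,0,0,0],[0.0038,0.0054,0,0,0,0],[0.0040,0.0054,0,0,0,0],[0.0040,0.0052,0,0,0,0],[0.0043,0.0051,0,0,0,0],[0.0044,0.0050,0,0,0,0],[0.0045,0.0048,0,0,0,0],[0.0047,0.0047,0,0,0,0],[0.0049,0.0046,0,0,0,0],[0.0049,0.0044,0,0,0,0],[0.0051,0.0043,0,0,0,0] 0.36
[0.0052,0.0041,0,0,0,0],[0.0054,0.0039,0,0,0,0],[0.0054,0.0038,0,0,0,0],[0.0056,0.0036,0,0,0,0],[0.0057,0.0035,0,0,0,0],[0.0057,0.0033,0,0,0,0],[0.0059,0.0031,0,0,0,0],[0.0060,0.0029,0,0,0,0],[0.0060,0.0028,0,0,0,0],[0.0061,0.0025,0,0,0,0],[0.0062,0.0024,0,0,0,0],[0.0063,0.0022,0,0,0,0] 0.0
```

```bash
python3 - <<'E'
from h import *
a=vision.capture("top")["image"][150:310,130:340,::-1];b=vision.capture("wrist")["image"][:,:,::-1]
cv2.imwrite("pics/t5.png",np.hstack([cv2.resize(a,(420,320)),cv2.resize(b,(380,320))]))
E
```

```text
(no output)
```

View pics/t5.png

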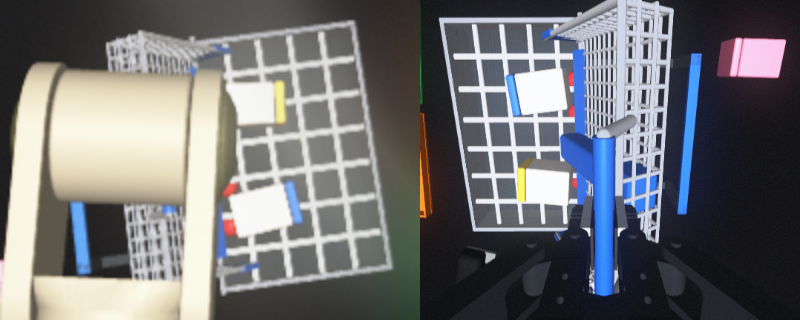

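Both jars and the balls are out: the jars lie at (545,92) and (548,183) in the wrist view, with red under the bars. Lowering.

```bash
python3 -m jog '[[[0.0012,0.0066,0,0,0,0],[0.0014,0.0065,0,0,0,0],[0.0016,0.0064,0,0,0,0],[0.0018,0.0064,0,0,0,0],[0.0020,0.0063,0,0,0,0],[0.0022,0.0063,0,0,0,0],[0.0024,0.0062,0,0,0,0],[0.0025,0.0061,0,0,0,0],[0.0027,0.0061,0,0,0,0],[0.0029,0.0060,0,0,0,0],[0.0031,0.0058,0,0,0,0],[0.0033,0.0058,0,0,0,0]]]'
python3 -m jog '[[[0.0034,0.0057,0,0,0,0],[0.0036,0.0056,0,0,0,0],[0.0038,0.0054,0,0,0,0],[0.0040,0.0054,0,0,0,0],[0.0040,0.0052,0,0,0,0],[0.0043,0.0051,0,0,0,0],[0.0044,0.0050,0,0,0,0],[0.0045,0.0048,0,0,0,0],[0.0047,0.0047,0,0,0,0],[0.0049,0.0046,0,0,0,0],[0.0049,0.0044,0,0,0,0],[0.0051,0.0043,0,0,0,0]]]'
python3 - <<'E'
from h import *
c=vision.capture("scene")
cv2.imwrite("pics/s6.png",cv2.resize(c["image"][120:280,180:420,::-1],(798,532)))
E
```

```text
time_s: 12.9
eef_pos: [472.3, 179.0, 284.3]
ee_rot: [0.705, -0.052, 0.706, 0.052]
force: [3.8, 0.6, -0.6]
grip_width: 0.12
time_s: 14.4
eef_pos: [463.6, 238.5, 232.7]
ee_rot: [0.705, -0.052, 0.705, 0.052]
force: [-2.5, -0.3, -1.4]
grip_width: 0.121
```

View pics/s6.png

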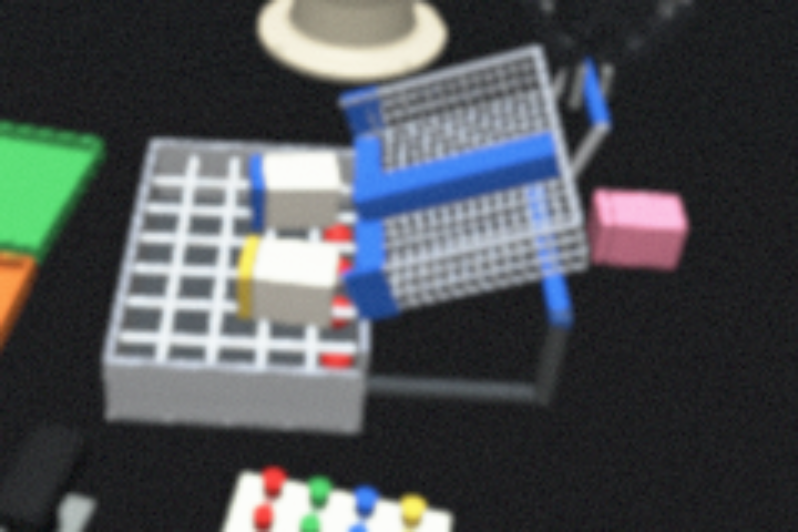

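The basket is empty and coming down, with the jars lying flat.

```bash
python3 -m jog '[[[0.0052,0.0041,0,0,0,0],[0.0054,0.0039,0,0,0,0],[0.0054,0.0038,0,0,0,0],[0.0056,0.0036,0,0,0,0],[0.0057,0.0035,0,0,0,0],[0.0057,0.0033,0,0,0,0],[0.0059,0.0031,0,0,0,0],[0.0060,0.0029,0,0,0,0],[0.0060,0.0028,0,0,0,0],[0.0050,0.0025,0,0,0,0],[0.0050,0.0024,0,0,0,0],[0.0040,0.0022,0,0,0,0]]]'
python3 -m jog '[[[0.003,0,0,0,0,0],[0.0015,0,0,0,0,0],[0,0,0,0,0,0]]]'
python3 - <<'E'
from h import *
c=vision.capture("scene")
cv2.imwrite("pics/s7.png",cv2.resize(c["image"][120:280,180:420,::-1],(798,532)))
E
```

```text
time_s: 15.95
eef_pos: [458.5, 275.0, 167.6]
ee_rot: [0.705, -0.052, 0.705, 0.051]
force: [0.6, -9.6, -4.1]
grip_width: 0.123
time_s: 16.32
eef_pos: [458.3, 276.1, 163.9]
ee_rot: [0.705, -0.052, 0.705, 0.052]
force: [-0.6, 0.1, -1.1]
grip_width: 0.123
```

View pics/s7.png

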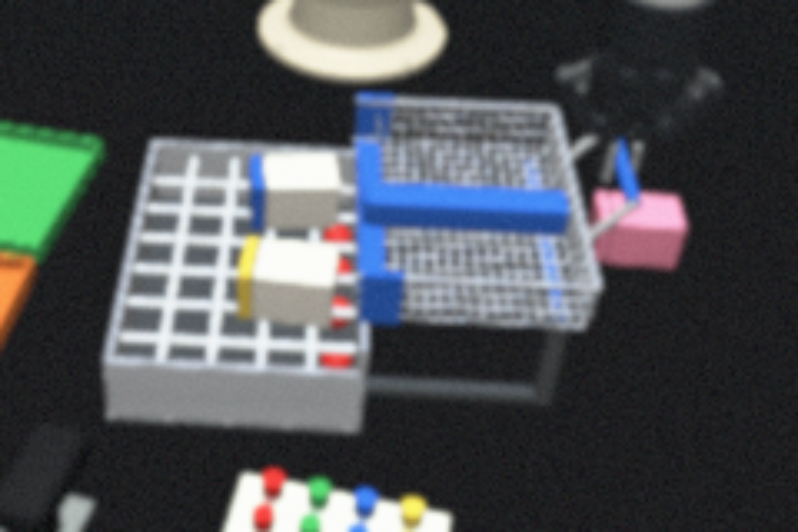

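Nearly on its stop. I'll ease down the last millimetre, open part way and rise.

```bash
python3 -m jog '[[[0.0015,0,0,0,0,0],[0.0005,0,0,0,0,0],[0,0,0,0,0,0]]]'
python3 -m jog '[[[0,0,0,0,0,0],[0,0,0,0,0,0],[0,0,0,0,0,0],[0,0,0,0,0,0],[-0.02,0,0,0,0,0],[-0.04,0,0,0,0,0],[-0.04,0,0,0,0,0],[-0.02,0,0,0,0,0]]]' 135
python3 - <<'E'
from h import *
c=vision.capture("top");im=c["image"][:,:,::-1]
cv2.imwrite("pics/t7.png",cv2.resize(im[150:310,170:340],(638,600),interpolation=cv2.INTER_CUBIC))
E
```

```text
time_s: 16.75
eef_pos: [458.4, 276.3, 163.1]
ee_rot: [0.706, -0.051, 0.705, 0.052]
force: [-4.1, 0.3, 8.7]
grip_width: 0.122
time_s: 17.75
eef_pos: [458.6, 276.1, 284.0]
ee_rot: [0.706, -0.051, 0.704, 0.052]
force: [-0.4, 0.2, 0.1]
grip_width: 0.471
```

View pics/t7.png

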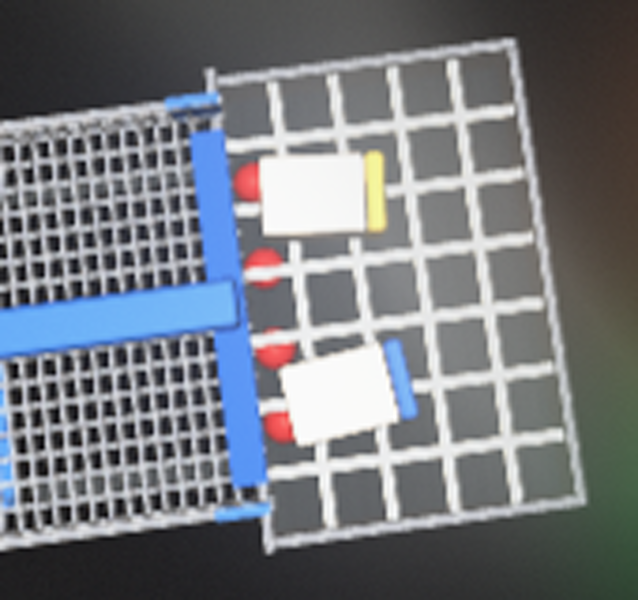

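The top crop shows the yellow-lid jar with top corners at about (260,156), (383,152), (386,230) and (263,234). The blue-lid jar has corners at (281,366), (402,340), (416,416) and (299,445). All four balls are below the bars. Both match the jars meant, and the pink decoy is elsewhere, outside the crop at scene (640,230).

```bash
python3 - <<'E'
from h import *
c=vision.capture("top");k=600/160
for n,q in dict(y=[(260,156),(383,152),(386,230),(263,234)],b=[(281,366),(402,340),(416,416),(299,445)]).items():
    P=np.array([ray(c,(170+(u+.5)/k-.5,150+(v+.5)/k-.5),106) for u,v in q])
    d=P[1]+P[2]-P[0]-P[3]
    print(n,P.round(0)[:,:2].tolist(),P.mean(0).round(1),"len",np.linalg.norm(d)/2,"wid",np.linalg.norm(P[0]+P[1]-P[2]-P[3])/2,"axis ang",np.arctan2(d[1],d[0]))
s=ctrl.sense();print(s["joints"].round(2),s["time_s"])
E
```

```text
y [[588.0, 65.0], [592.0, -12.0], [543.0, -15.0], [539.0, 62.0]] [565.4  24.8 106. ] len 76.87125417025919 wid 49.14976235688724 axis ang -1.523047890356732
b [[458.0, 49.0], [475.0, -25.0], [428.0, -34.0], [410.0, 37.0]] [442.7   6.8 106. ] len 74.96102466625982 wid 48.09918705699988 axis ang -1.3324463360831071
[ 0.32  0.31  1.39  0.    1.44 -1.39] 17.85
```

Both jars lie flat with their tops at z≈106. I'll pick blue first: move over it, then rotate while descending.

```bash
python3 -m jog '[[[0,-0.044,-0.0091,0,0,0],[0,-0.044,-0.0091,0,0,0],[0,-0.044,-0.0091,0,0,0],[0,-0.044,-0.0091,0,0,0],[0,-0.044,-0.0091,0,0,0],[0,-0.044,-0.0091,0,0,0],[0,0,0,0.185,0,0],[0,0,0,0.185,0,0],[0,0,0,0.185,0,0],[0.01,0,0,0.185,0,0],[0.02,0,0,0.185,0,0],[0.02,0,0,0.185,0,0]]]' 0 40
python3 -m jog '[[[0.025,0,0,0.185,0,0],[0.025,0,0,0.184,0,0],[0.02,0,0,0,0,0],[0,0,0,0,0,0],[0,0,0,0,0,0]]]'
python3 - <<'E'
from h import *
s=ctrl.sense();c=wcam(vision.capture("wrist"),s)
print(s["eef_pos"],Rq(s["ee_rot"]).as_matrix().round(3),s["joints"].round(2))
np.save("w.npy",np.r_[s["eef_pos"],s["ee_rot"]])
cv2.imwrite("pics/w8.png",cv2.resize(c["image"][:,:,::-1],(800,600)))
E
```

```text
time_s: 19.35
eef_pos: [442.2, 6.9, 230.1]
ee_rot: [0.625, 0.33, 0.626, -0.33]
force: [-0.4, -0.1, -0.2]
grip_width: 1.002
time_s: 19.98
eef_pos: [442.8, 6.7, 162.1]
ee_rot: [0.556, 0.437, 0.556, -0.437]
force: [0.0, 0.2, 0.4]
grip_width: 1.005
[442.84822126   6.74420312 162.14780971] [[ 0.     0.972  0.236]
 [-0.     0.236 -0.972]
 [-1.     0.     0.   ]] [-0.25  0.22  1.84  0.    1.08 -0.49]
```

View pics/w8.png

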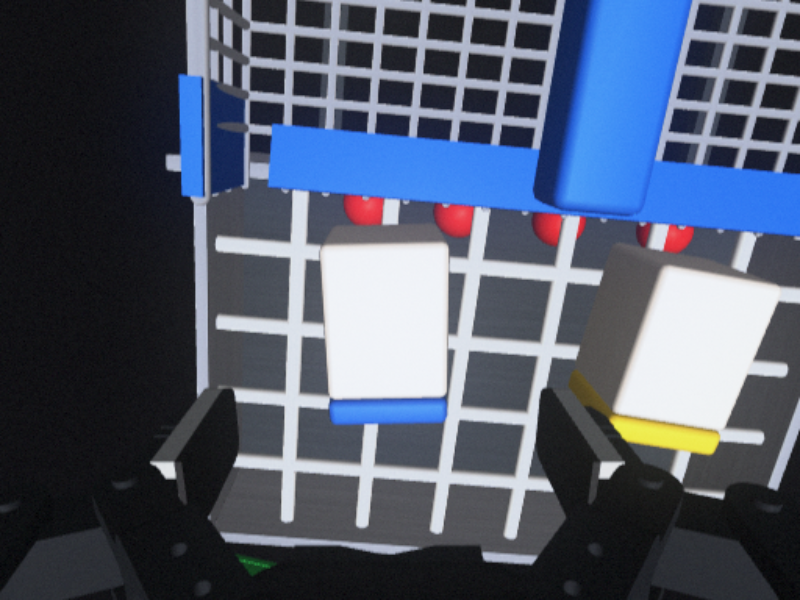

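The wrist view shows the blue-lid jar top at (322,248), (448,242), (446,405) and (331,400), with the lid front at about (388,410). It's nearly aligned.

```bash
python3 - <<'E'
from h import *
w=np.load("w.npy");s=dict(eef_pos=w[:3],ee_rot=w[3:]);c=wcam(vision.capture("wrist"),s)
f=lambda u,v:np.array([(u+.5)*.64-.5,(v+.5)*.64-.5])
R=Rq(s["ee_rot"]).as_matrix()
for p in [(323,248),(448,242),(446,403),(330,404)]:
    X=ray(c,f(*p),106);print(X.round(1),(R.T@(X-s["eef_pos"])).round(1))
E
```

```text
[410.8  35.7 106. ] [ 56.1 -24.4 -35.8]
[455.9  49.  106. ] [ 56.1  22.7 -38. ]
[473.3 -16.1 106. ] [56.2 24.2 29.4]
[426.7 -27.9 106. ] [ 56.1 -23.9  29.8]
```

Centred within 1 mm, so I'll descend and grip.

```bash
python3 -m jog '[[[0.03,0,0,0,0,0],[0.03,0,0,0,0,0],[0.025,0,0,0,0,0],[0,0,0,0,0,0]]]'
python3 -m jog '[[[0,0,0,0,0,0],[0,0,0,0,0,0],[0,0,0,0,0,0],[0,0,0,0,0,0],[0,0,0,0,0,0]]]' 255 40
```

```text
time_s: 20.58
eef_pos: [442.2, 6.9, 76.2]
ee_rot: [0.555, 0.437, 0.557, -0.437]
force: [0.0, -0.3, 1.2]
grip_width: 1.004
time_s: 21.2
eef_pos: [443.3, 6.7, 78.0]
ee_rot: [0.557, 0.437, 0.555, -0.437]
force: [-1.6, 0.0, 5.7]
grip_width: 0.576
```

```bash
python3 -m jog '[[[-0.03,0,0,0,0,0],[-0.03,0,0,0,0,0],[-0.03,0,0,0.136,0,0],[0,0,0,0.136,0,0],[0,-0.0079,0.0375,0,0,0],[0,-0.0079,0.0375,0,0,0],[0,-0.0079,0.0375,0,0,0],[0,-0.0079,0.0375,0,0,0],[0,-0.0079,0.0375,0,0,0],[0,-0.0079,0.0375,0,0,0],[0,-0.0079,0.0375,0,0,0],[0,-0.0079,0.0375,0,0,0]]]'
python3 -m jog '[[[0.02,0,0,0,0,0],[0,0,0,0,0,0],[0,0,0,0,0,0]]]'
python3 - <<'E'
from h import *
s=ctrl.sense();c=vision.capture("wrist");d=vision.capture("top")
print(s["eef_pos"],Rq(s["ee_rot"]).as_matrix().round(3),s["joints"].round(2),s["force"])
cv2.imwrite("pics/w9.png",np.hstack([cv2.resize(c["image"][:,:,::-1],(480,360)),cv2.resize(d["image"][180:340,290:430,::-1],(315,360))]))
E
```

```text
time_s: 22.7
eef_pos: [368.9, -292.1, 167.4]
ee_rot: [-0.492, -0.508, -0.491, 0.508]
force: [0.9, 0.1, -1.5]
grip_width: 0.577
time_s: 23.08
eef_pos: [369.6, -290.8, 147.7]
ee_rot: [-0.492, -0.508, -0.491, 0.508]
force: [0.2, 0.1, -0.2]
grip_width: 0.578
[ 369.63820312 -290.78600027  147.65447998] [[ 0.001  0.999 -0.033]
 [-0.001 -0.033 -0.999]
 [-1.     0.001  0.001]] [-0.92  0.29  1.78  0.    1.06 -0.88] [ 0.24828379  0.13721669 -0.16014705]
```

View pics/w9.png

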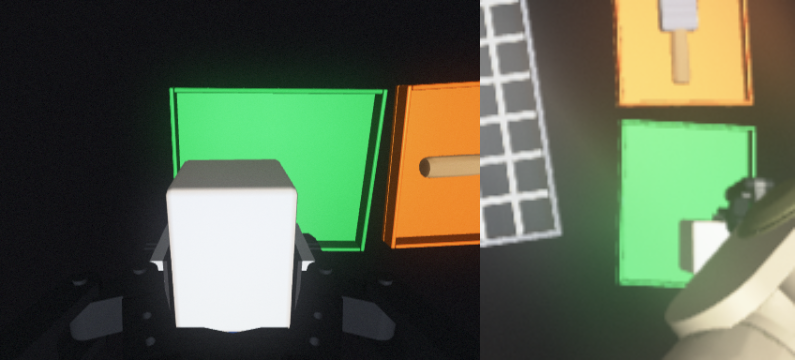

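The jar is held above the green tray's lower part. Lowering.

```bash
python3 -m jog '[[[0.035,0,0,0,0,0],[0.035,0,0,0,0,0],[0.03,0,0,0,0,0],[0.015,0,0,0,0,0],[0.004,0,0,0,0,0],[0,0,0,0,0,0]]]'
python3 -m jog '[[[0.002,0,0,0,0,0],[0.001,0,0,0,0,0],[0,0,0,0,0,0]]]'
python3 - <<'E'
from h import *
s=ctrl.sense();c=vision.capture("wrist");d=vision.capture("scene")
print(s["eef_pos"],s["force"])
cv2.imwrite("pics/w10.png",np.hstack([cv2.resize(c["image"][:,:,::-1],(400,300)),cv2.resize(d["image"][130:260,100:273,::-1],(400,300))]))
E
```

```text
time_s: 23.92
eef_pos: [369.7, -291.3, 28.5]
ee_rot: [-0.492, -0.508, -0.491, 0.508]
force: [0.2, 0.5, -1.4]
grip_width: 0.574
time_s: 24.3
eef_pos: [369.6, -291.3, 26.0]
ee_rot: [-0.492, -0.508, -0.491, 0.508]
force: [-2.7, 3.4, 11.0]
grip_width: 0.58
[ 369.64119134 -291.2701986    26.02326311] [-2.66700861  3.39522854 10.98010859]
```

View pics/w10.png

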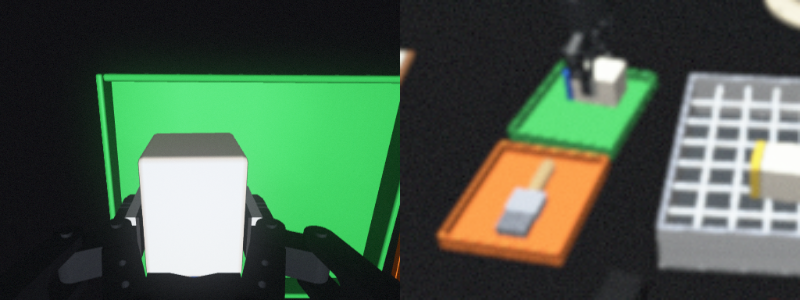

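The jar touched the tray floor with 11 N. I'll open part way and rise.

```bash
python3 -m jog '[[[0,0,0,0,0,0],[0,0,0,0,0,0],[0,0,0,0,0,0],[-0.01,0,0,0,0,0],[-0.03,0,0,0,0,0],[-0.05,0,0,0,0,0],[-0.05,0,0,0,0,0]]]' 76
python3 - <<'E'
from h import *
s=ctrl.sense();c=vision.capture("wrist")
print(s["eef_pos"],s["force"],Rq(s["ee_rot"]).as_matrix().round(3))
cv2.imwrite("pics/w11.png",cv2.resize(c["image"][:,:,::-1],(640,480)))
E
```

```text
time_s: 25.28
eef_pos: [369.2, -290.7, 166.9]
ee_rot: [-0.492, -0.508, -0.491, 0.508]
force: [0.8, 1.0, 0.5]
grip_width: 0.699
[ 369.18399993 -290.67260232  166.94039604] [0.81149346 1.03700689 0.47374435] [[ 0.     0.999 -0.034]
 [-0.    -0.034 -0.999]
 [-1.     0.     0.   ]]
```

View pics/w11.png

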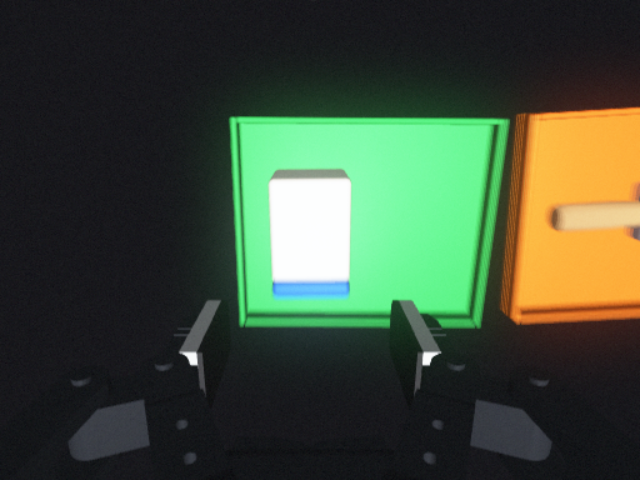

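The blue-lid jar rests flat in the tray, at (310,235). Now yellow.

```bash
python3 -m jog '[[[0,0.0206,-0.0358,0,0,0],[0,0.0206,-0.0358,0,0,0],[0,0.0206,-0.0358,0,0,0],[0,0.0206,-0.0358,0,0,0],[0,0.0206,-0.0358,0,0,0],[0,0.0206,-0.0358,0,0,0],[0,0.0206,-0.0358,0,0,0],[0,0.0206,-0.0358,0,0,0],[0,0.0206,-0.0358,0,0,0],[0,0,0,-0.082,0,0],[0,0,0,0,0,0],[0,0,0,0,0,0]]]' 0
python3 - <<'E'
from h import *
s=ctrl.sense();c=vision.capture("wrist")
print(s["eef_pos"],Rq(s["ee_rot"]).as_matrix().round(3))
np.save("w.npy",np.r_[s["eef_pos"],s["ee_rot"]])
cv2.imwrite("pics/w12.png",cv2.resize(c["image"][:,:,::-1],(800,600)))
E
```

```text
time_s: 26.82
eef_pos: [565.5, 24.5, 165.0]
ee_rot: [0.511, 0.488, 0.511, -0.488]
force: [-0.3, -0.3, -0.6]
grip_width: 1.0
[565.45058931  24.47297946 165.01755949] [[ 0.     0.999  0.046]
 [-0.     0.046 -0.999]
 [-1.     0.     0.   ]]
```

View pics/w12.png

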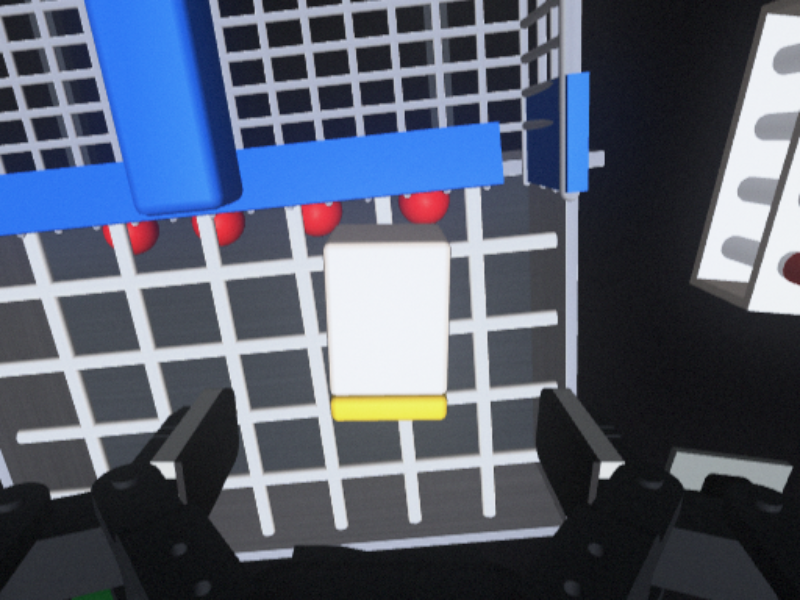

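The yellow-lid jar is centred at u≈387, which matches the camera centre, and it's aligned. Descending 88 mm.

```bash
python3 -m jog '[[[0.03,0,0,0,0,0],[0.03,0,0,0,0,0],[0.028,0,0,0,0,0],[0,0,0,0,0,0]]]'
python3 -m jog '[[[0,0,0,0,0,0],[0,0,0,0,0,0],[0,0,0,0,0,0],[0,0,0,0,0,0],[0,0,0,0,0,0]]]' 255 40
```

```text
time_s: 27.38
eef_pos: [564.5, 24.6, 75.4]
ee_rot: [0.51, 0.487, 0.513, -0.489]
force: [-0.5, 0.4, 0.1]
grip_width: 1.001
time_s: 28.0
eef_pos: [566.3, 24.7, 78.2]
ee_rot: [0.513, 0.488, 0.511, -0.487]
force: [-1.1, 0.8, 5.6]
grip_width: 0.582
```

```bash
python3 -m jog '[[[-0.04,0,0,0,0,0],[-0.04,0,0,0,0,0],[-0.01,0,0,0.08,0,0],[0,-0.0123,0.0358,0,0,0],[0,-0.0123,0.0358,0,0,0],[0,-0.0123,0.0358,0,0,0],[0,-0.0123,0.0358,0,0,0],[0,-0.0123,0.0358,0,0,0],[0,-0.0123,0.0358,0,0,0],[0,-0.0123,0.0358,0,0,0],[0,-0.0123,0.0358,0,0,0],[0,-0.0123,0.0358,0,0,0]]]'
python3 -m jog '[[[0.02,0,0,0,0,0],[0.02,0,0,0,0,0],[0,0,0,0,0,0],[0,0,0,0,0,0]]]'
python3 - <<'E'
from h import *
s=ctrl.sense();c=vision.capture("wrist")
print(s["eef_pos"],Rq(s["ee_rot"]).as_matrix().round(3))
cv2.imwrite("pics/w13.png",cv2.resize(c["image"][:,:,::-1],(800,600)))
E
```

```text
time_s: 29.5
eef_pos: [444.0, -294.7, 167.0]
ee_rot: [0.492, 0.508, 0.492, -0.508]
force: [0.8, 0.7, -1.6]
grip_width: 0.581
time_s: 30.0
eef_pos: [445.0, -293.9, 127.7]
ee_rot: [-0.492, -0.508, -0.492, 0.508]
force: [0.0, -0.2, -1.4]
grip_width: 0.582
[ 444.95688071 -293.87341385  127.7195267 ] [[ 0.001  0.999 -0.032]
 [-0.001 -0.032 -0.999]
 [-1.     0.001  0.001]]
```

View pics/w13.png

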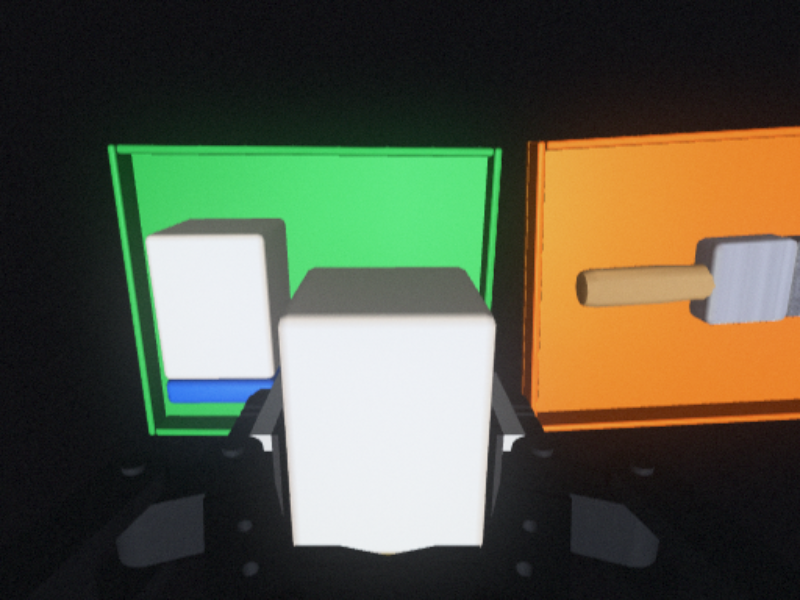

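The blue jar's top right edge is at (265,238) to (273,376), and the tray's right rim is at (498,152) to about (490,430). I'll check the clearances in tool y.

```bash
python3 - <<'E'
from h import *
s=ctrl.sense();c=wcam(vision.capture("wrist"),s)
f=lambda u,v:np.array([(u+.5)*.64-.5,(v+.5)*.64-.5])
R=Rq(s["ee_rot"]).as_matrix()
for p,z in [((265,238),54),((273,376),54),((148,238),54),((492,155),20),((500,152),20),((112,148),20)]:
    X=ray(c,f(*p),z);print(p,X.round(1),(R.T@(X-s["eef_pos"])).round(1))
E
```

```text
(265, 238) [ 396.3 -256.1   54. ] [ 73.7 -50.  -36.3]
(273, 376) [ 393.6 -317.9   54. ] [ 73.8 -50.8  25.6]
(148, 238) [ 348.5 -254.5   54. ] [ 73.7 -97.8 -36.4]
(492, 155) [ 495.  -227.3   20. ] [107.8  47.7 -68.2]
(500, 152) [ 498.6 -226.1   20. ] [107.8  51.2 -69.6]
(112, 148) [ 323.  -218.8   20. ] [ 107.6 -124.4  -71.3]
```

Gaps are 25 mm to the blue jar and 22 mm to the wall, which is enough for the fingers. Lowering.

```bash
python3 -m jog '[[[0.035,0,0,0,0,0],[0.035,0,0,0,0,0],[0.02,0,0,0,0,0],[0.008,0,0,0,0,0],[0.002,0,0,0,0,0],[0,0,0,0,0,0]]]'
python3 -m jog '[[[0.0015,0,0,0,0,0],[0.0005,0,0,0,0,0],[0,0,0,0,0,0]]]'
```

```text
time_s: 30.85
eef_pos: [445.0, -294.0, 27.6]
ee_rot: [-0.492, -0.508, -0.491, 0.508]
force: [-0.3, 0.8, -1.6]
grip_width: 0.576
time_s: 31.22
eef_pos: [445.0, -294.0, 26.2]
ee_rot: [-0.493, -0.508, -0.491, 0.508]
force: [-2.4, 2.4, 9.0]
grip_width: 0.576
```

```bash
python3 -m jog '[[[0,0,0,0,0,0],[0,0,0,0,0,0],[0,0,0,0,0,0],[-0.01,0,0,0,0,0],[-0.03,0,0,0,0,0],[-0.05,0,0,0,0,0],[-0.06,0,0,0,0,0],[-0.06,0,0,0,0,0],[0,0,-0.05,0,0,0],[0,0,-0.05,0,0,0],[0,0,0,0,0,0]]]' 82
python3 - <<'E'
from h import *
s=ctrl.sense();c=vision.capture("wrist");d=vision.capture("scene");e=vision.capture("top")
print(s["eef_pos"],s["force"])
cv2.imwrite("pics/f1.png",np.hstack([cv2.resize(c["image"][:,:,::-1],(400,300)),cv2.resize(e["image"][:,:,::-1],(400,300))]))
cv2.imwrite("pics/f2.png",cv2.resize(d["image"][:,:,::-1],(800,600)))
E
```

```text
time_s: 32.6
eef_pos: [447.8, -191.3, 235.9]
ee_rot: [0.493, 0.507, 0.492, -0.507]
force: [-0.4, -0.3, -0.3]
grip_width: 0.677
[ 447.8351073  -191.2962136   235.86205979] [-0.42905248 -0.30069616 -0.32857048]
```

View pics/f1.png

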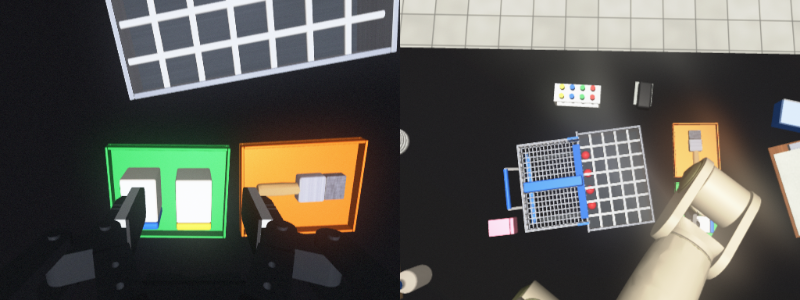

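View pics/f2.png

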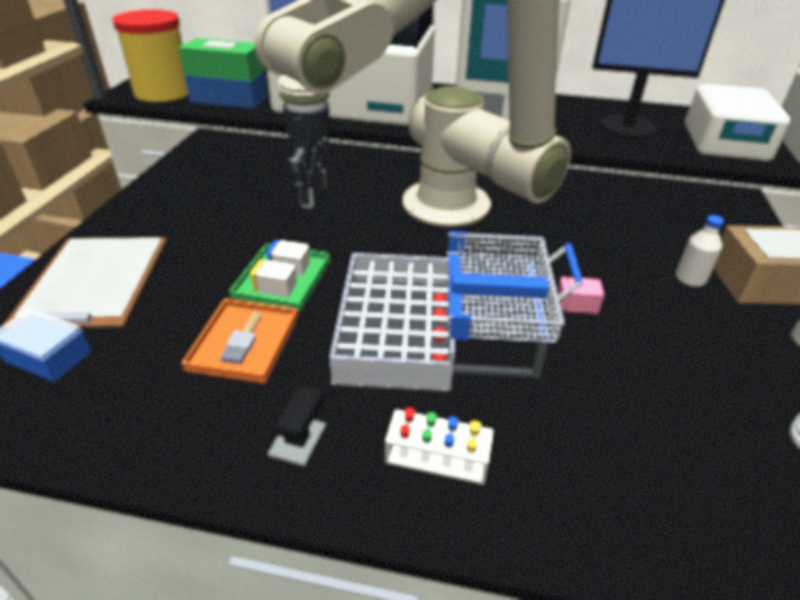

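Both jars lie flat in the green tray, at wrist (140,195) and (193,200). The basket is level and empty, four balls are in the sump, the grate is clear, and the rack, scanner, brush and pink block are unmoved. Handing in.

```bash
python3 -c "
from rig import workorder
print(workorder.finish_job())"
```

```text
the job is handed in; nothing more can be done
None
```

The job is done and handed in at about 33 s; `finish_job` reports no verdict.

- **Tipping:** I raised the basket slowly by its handle to about 1.08 rad, short of the 1.4 rad at which everything is sure to be out. I stopped there because the scene, top and wrist pictures showed all four balls below the grate and both jars flat on it. As the basket came down, the pictures showed it empty. It was then let back gently onto its stop.
- **Placing:** The blue-lid jar and then the yellow-lid jar were gripped across their flat sides and set down in the green tray. The contact force was 9–11 N each time.
- **Final checks:**
  - Both jars lie flat in the green tray, and the basket is level and empty.
  - All four balls are in the sump and the grate is clear.
  - The tube rack, scanner, brush and pink block look unmoved.
  - The gripper touches nothing, and the highest force reading between moves was about 15 N.
- **Disagreement:** My first reading of the handle was taken from a motion-blurred picture and was several millimetres off. I re-measured and corrected it before gripping. No check failed.

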